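# Find the full detergent cartridge on the dosing balance

### The job

One of the two look-alike detergent cartridges is full and the other is spent: find out which by clipping one into the balance's holder and seeing, once let go, whether the beam sinks (full) or rises (spent). Leave the full one pushed fully home in the holder, resting on its floor pad, with the beam down, and the spent one standing upright in a free compartment of the grey dish rack. Push and pull gently on the balance (25 N is already too much) and leave everything else on the counter as it is.

Things in the scene. Friction and masses are not known exactly. Their poses are not given: they have to be found in the camera images.
- cartridge0_centre (a point): one of two look-alike closed detergent cartridges: upright white cylinder, 52 mm across, 105 mm tall, yellow band, blue cap. Point: its centre, 52.5 mm above its underside; z up. Its grey foot is tapered below (46 mm across at the underside, full width from 10 mm up). Full about 340 g, spent about 150 g; which one is full cannot be seen and changes from start to start
- cartridge1_centre (a point): one of two look-alike closed detergent cartridges: upright white cylinder, 52 mm across, 105 mm tall, yellow band, blue cap. Point: its centre, 52.5 mm above its underside; z up. Its grey foot is tapered below (46 mm across at the underside, full width from 10 mm up). Full about 340 g, spent about 150 g; which one is full cannot be seen and changes from start to start
- balance: dosing balance: blue base plate 110 x 330 x 12 mm, fixed (origin: centre of its underside, y along it towards the holder); aluminium beam along y, pivot 62 mm up; round white holder (the pan), kept level, 120 mm from the pivot on the +y side; dark steel counterweight 60 mm across 120 mm out on the -y side; black pointer before a red and green plate, top 132 mm up
- holder_mouth (a point): centre of the holder's rim, z up, about 130 mm above the counter while up; the holder stays level and rides about 29 mm up and down, swinging sideways under 2 mm. It is a round cup, 56 mm across inside, 64 mm outside. Its floor, a sprung rubber pad on an adjusting stem, is set anew each time, 20 to 40 mm below the rim: not measured, it must be felt
- holder_clips (a point): point on the cup's axis between its four sprung clips, 9 mm below the rim. They stop a cartridge set in from above. Push it straight down: the beam sinks to its lower stop, about 10 N (12 at most) gets the taper past the clips, about 6 N slides it until the floor pad is felt. The pad gives 1 mm per 6 N beyond 6 N; 20 N on it is too much. The clips hold a cartridge where it is left; pull out with 6 N
- beam (a joint): tilt of the beam: 0 = holder up against the upper stop (holder empty or with a spent cartridge), 0.24 rad = holder down on the lower stop (with a full cartridge, or while pushed by hand: about 2.5 N on the empty holder). It goes to one stop or the other in about 1 s after release
- rack: grey dish rack fixed to the counter, an open box 260 x 260 x 55 mm (origin: centre of its underside, z up), floor and walls 5 mm thick, cut by a cross of two dividers 48 mm high or less into four compartments about 122 mm square. The two on its -x side, towards the robot, are empty; the two on its +x side hold a mug and a tumbler
- rack_right (a point): centre of the floor of the empty compartment on the rack's -x, -y side (floor 5 mm above the counter)
- rack_left (a point): centre of the floor of the empty compartment on the rack's -x, +y side (floor 5 mm above the counter)
- mug: white mug 76 mm across, 85 mm tall in a far compartment of the rack; origin at its underside; leave alone
- tumbler: red tumbler 68 mm across, 100 mm tall in the other far compartment; origin at its underside; leave alone
- bottle: white squeeze bottle 60 mm across, 150 mm tall, black cap; origin at its underside; leave alone
- jar0: clear jar with yellow lid, 84 mm across, 100 mm tall; origin at its underside; leave alone
- jar1: amber jar with yellow lid, 72 mm across, 100 mm tall; origin at its underside; leave alone
- spatula: black spatula lying on the counter; leave alone
- can: steel can with an orange band, 74 mm across, 60 mm tall; origin at its underside; leave alone

How it is judged:
By the outcome, as a careful person would: the job done as asked, in the order asked, and still so for the second after the job is handed in, with the robot touching nothing.
It also fails if it takes over 72 s, if anything falls off the work surface, if the arm or the gripper's body presses on something with over 40 N, if the wrist force passes 120 N, or if a joint passes its speed limit or range.

### The arm

A 6-joint arm with a two-finger parallel gripper is mounted at the origin on the work surface. World frame = base frame: x ahead of the robot, y to its left, z up, the work surface at z = 0. Lengths are in mm, angles in degrees, forces in N, time in s.
With the tool pointing down it reaches from about 350 to 850 mm from the base axis. Payload 8.1 kg.
Tool frame: the origin (TCP) lies between the finger pads; the fingertips stand 11 mm ahead of it and the grasp point (between the pads) lies 8 mm behind it; z points along the fingers, y is the line along which they close (so a half turn about z gives the same grasp; the last joint's range is limited). The gripper opens to 85 mm and grips with 20 to 120 N. Pads are 22 mm wide; open, the fingers measure 114 mm over their backs; the gripper's body (76 mm by 85 mm) begins 54 mm behind the grasp point. The pads swing forward as they close: fully open they stand 13 mm farther back than shut.
Start: joints at [66.497, 7.471, 85.268, -0, 87.261, -4.893], TCP at [191.45, 568.641, 242.292] pointing down, gripper open.
Joint ranges: [-169.43, 169.43], [-51.17, 129.36], [1.28, 143.12], [-76.62, 256.62], [0, 156.53], [-152.29, 152.29]. Speed limits (degrees/s): [136.94, 136.94, 159.86, 180, 180, 180].

### API

Orientations are given as [roll, pitch, yaw] about the fixed x, y, z axes, in that order (R = Rz(yaw) Ry(pitch) Rx(roll)).
In Python, from bench import r, snapshot, get_calibration gives the robot as it stands.
- The arm moves only by the tool step_arm, never from a script. Its argument "rows" is a list of rows, each a list of 2 entries, a list of its own where there are three numbers: the shift along the tool's x, y, z in mm, then the turn about the tool's z in degrees. In form: [[[tx, ty, tz], yaw], ...]. A call has 1 to 12 rows; each row is the pose to reach, as a shift and turn from the pose commanded when the call began, along the tool's axes at that moment; what a row does not reach only later rows make up. A row lasts 1/10 s, in which the tool goes at most 50 mm and 8.59 degrees, less where a joint would pass 70% of its speed; a pose out of reach is approached as far as the arm can. A call with a gripper value outside its range is refused whole. "fingers" is the opening, from 0 (shut) to 1 (fully open), set as the call begins (left out, the last holds). The fingers move at their own pace and stop on an object; "squeeze" is the grip in N (left out, the last holds). Time passes only in rows, so rows that repeat a pose let the fingers close. It gives the time, the measured TCP pose, the force, the opening and the grip force at its end, in the units of the state.
- r.sense(): the state, without advancing time (a new reading comes with each control period).
- snapshot(name): name is "side" or "top"; returns the picture (480x640x3 uint8, blue, green, red); there is no depth.
- get_calibration(name): a dict with "fovy" (degrees; the focal length in pixels is half the picture's height over the tangent of half this angle, whatever the lens; pixels are square), "cx", "cy" (the principal point, pixels), "eye" and "orientation" of the camera in the world. Camera axes: x right, y up, looking along -z (the intrinsics and any distortion apply to the point x, -y, -z); pixel columns grow to the right and rows downward; lengths in mm; the calibration is good to about 2 mm. A picture is of the moment at which its call begins. get_calibration takes no time and is no camera call.
- r.hand_in(): hands the job in; it is judged then, once.
The state is a dict: "time": time; "joint_pos": joint angles; "qd": joint speeds; "joint_efforts": joint torques, N m; "tool_pos": TCP position; "tcp_rot": TCP orientation; "ft_force": force on the tool from outside, world axes, zero at the start; "wrist_torque": the same for the moment, N m; "finger_gap": finger opening in mm; "grip_force": force on a finger pad.
Only numpy, scipy, OpenCV 4.12 (cv2) and the standard library are available. Lean on these libraries where they do the work, as an engineer would, in place of code of your own. Each camera call takes 0.05 s, during which the arm holds its last target. There are 200 camera calls.

## Working session

There is one attempt and no reset: what is moved stays moved. The work goes in short steps, Python scripts to look and compute and a tool call to move; the robot and the scene stay as the last step left them, time stands still between calls to the robot, and variables do not carry over. Pictures are saved under pics/ and viewed, at most 13 in all, crops included, and the job is handed in when it is done.

Besides the shell and the picture viewer there is one more tool, called as name([rows], argument=value, ...), one row to a line, values as JSON. step_arm: Moves the arm, as the interface text tells. Its arguments: {"type":"object","properties":{"rows":{"type":"array"},"fingers":{"type":"number"},"squeeze":{"type":"number"}},"required":["rows"]}

```bash
mkdir -p pics; ls; python3 - <<'E'
from bench import r,snapshot,get_calibration
import cv2
for n in("side","top"):
    im=snapshot(n); cv2.imwrite(f"pics/{n}0.png",im); print(n,get_calibration(n))
s=r.sense(); print(s)
E
```

```text
pics
side {'fovy': 50.65446414843028, 'cx': 318.5578810133355, 'cy': 246.4245154922116, 'eye': array([ 322.15671071, -972.21369093,  694.59966199]), 'orientation': array([ 59.96326135,  -1.17910328, -14.52514371])}
top {'fovy': 46.4886309249018, 'cx': 319.12476073882465, 'cy': 242.46771490517915, 'eye': array([ 321.89151031,   -5.119674  , 1371.48277426]), 'orientation': array([ 11.62839757,   0.1785094 , -98.64942022])}
{'time': 0.1, 'joint_pos': array([ 6.64973212e+01,  7.51057161e+00,  8.53237881e+01,  2.95890996e-03,
        8.72606433e+01, -4.89482120e+00]), 'qd': array([-0.11142194, -0.26335339, -0.1528828 , -0.05809044, -0.10512355,
       -0.07130334]), 'joint_efforts': array([ 1.14076654e-03, -5.70951498e+01, -5.01943803e+01, -1.86561056e-04,
        8.05978751e-03,  3.85413011e-05]), 'tool_pos': array([191.24315249, 568.20642216, 241.34431731]), 'tcp_rot': array([-1.79905596e+02, -1.10508198e-02,  1.61391989e+02]), 'ft_force': array([-0.63839603, -0.26976515,  0.69245025]), 'wrist_torque': array([ 0.01271912, -0.02757957,  0.03104635]), 'grip_force': 0.0, 'finger_gap': 85.57120757780315}
```

View pics/side0.png

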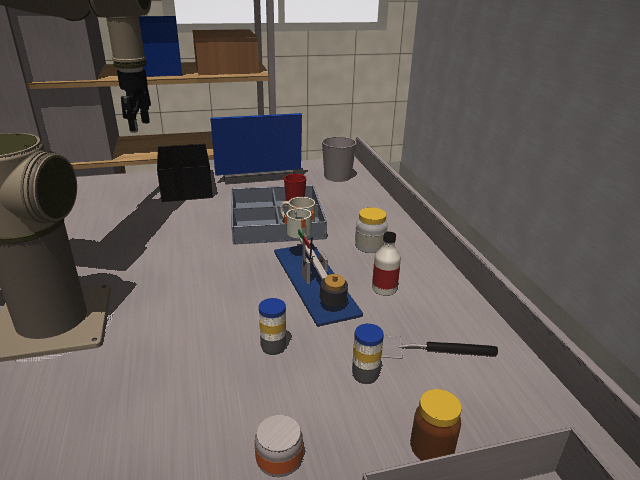

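View pics/top0.png

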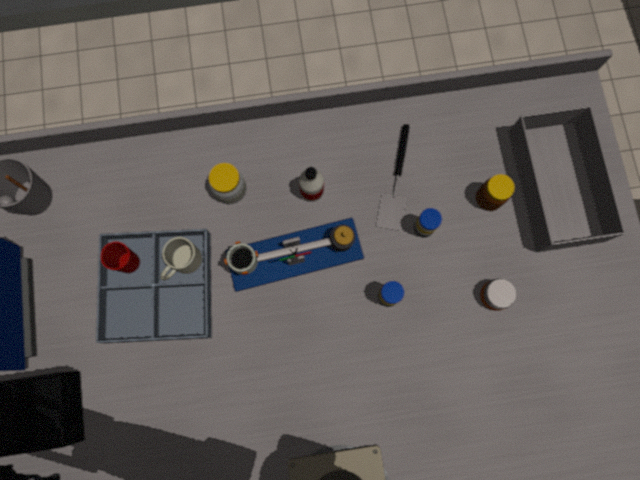

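```bash
cat > h.py <<'E'
import numpy as np,cv2
from scipy.spatial.transform import Rotation as R
from bench import r,snapshot,get_calibration
def cam(n):
    c=get_calibration(n); return c,240/np.tan(np.radians(c['fovy']/2)),R.from_euler('xyz',c['orientation'],degrees=True).as_matrix()
def ray(n,u,v):
    c,f,M=cam(n); return c['eye'],M@np.array([(u-c['cx'])/f,-(v-c['cy'])/f,-1.])
def plane(n,u,v,z):
    e,d=ray(n,u,v); return e+d*(z-e[2])/d[2]
def proj(n,p):
    c,f,M=cam(n); q=M.T@(np.asarray(p)-c['eye']); return c['cx']+f*q[0]/-q[2], c['cy']-f*q[1]/-q[2]
def tri(a,b):
    e1,d1=ray('side',*a); e2,d2=ray('top',*b)
    s=np.linalg.lstsq(np.c_[d1,-d2],e2-e1,rcond=None)[0]
    p,q=e1+s[0]*d1,e2+s[1]*d2; return (p+q)/2,np.linalg.norm(p-q)
E
python3 - <<'E'
from h import *
np.set_printoptions(precision=1,suppress=True)
bl={}
for n in('side','top'):
    im=cv2.imread(f'pics/{n}0.png'); hsv=cv2.cvtColor(im,cv2.COLOR_BGR2HSV)
    m=cv2.inRange(hsv,(105,150,60),(125,255,255))
    k,_,st,ce=cv2.connectedComponentsWithStats(m)
    for i in range(1,k):
        if st[i,4]>60 and st[i,4]<1500:
            x,y,w,hh,a=st[i]; print(n,st[i],ce[i]);
            if n=='top': 
                p=np.argwhere(m>0); p=p[(p[:,1]>=x)&(p[:,1]<x+w)&(p[:,0]>=y)&(p[:,0]<y+hh)]
                pts=np.array([plane(n,u,v,105)[:2] for v,u in p],np.float32); print(cv2.minEnclosingCircle(pts),pts.min(0),pts.max(0))
im=cv2.imread('pics/top0.png')
a=cv2.resize(im[205:315,220:450],None,fx=3.4,fy=3.4,interpolation=cv2.INTER_CUBIC)
cv2.imwrite('pics/c1.png',a)
im=cv2.imread('pics/side0.png')
a=cv2.resize(im[170:390,225:395],None,fx=2.7,fy=2.7,interpolation=cv2.INTER_CUBIC)
cv2.imwrite('pics/c2.png',a)
E
```

```text
side [ 143   43   39   33 1145] [162.1  58.9]
side [259 298  26  20 394] [271.5 307.1]
side [355 324  28  22 479] [368.6 333.9]
top [420 209  21  21 343] [430.  218.7]
((597.4044189453125, -304.8747253417969), 25.281282424926758) [ 572.5 -328.9] [ 621.1 -280.1]
top [251 219 105  34 786] [298.6 236.2]
((591.8155517578125, -5.7678022384643555), 122.1646957397461) [ 545.5 -126.9] [625.3 116.2]
top [381 282  23  21 369] [392. 292.]
((441.291259765625, -186.58148193359375), 25.340492248535156) [ 418.2 -211.9] [ 465.1 -162.1]
```

View pics/c1.png

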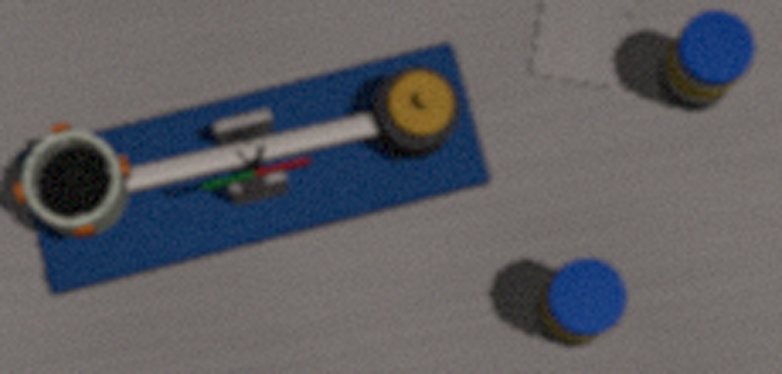

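View pics/c2.png

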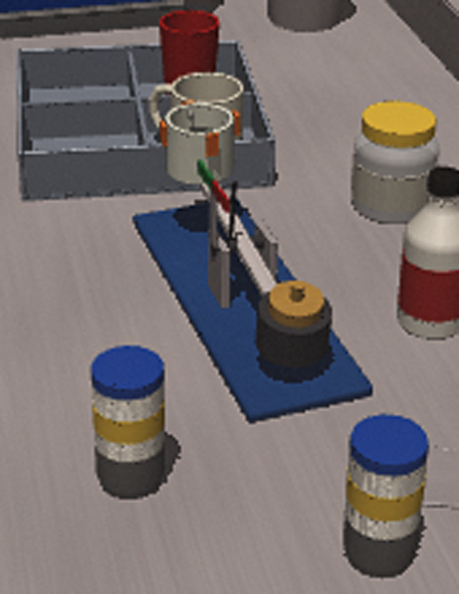

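```bash
python3 - <<'E'
from h import *
np.set_printoptions(precision=1,suppress=True)
print('A,B caps in side', proj('side',(441.3,-186.6,105)),proj('side',(597.4,-304.9,105)))
im=cv2.imread('pics/top0.png'); hsv=cv2.cvtColor(im,cv2.COLOR_BGR2HSV)
# holder: light ring
m=np.zeros(im.shape[:2],np.uint8); m[235:282,216:262]=1
w=m*cv2.inRange(hsv,(0,0,110),(180,70,255))
k,l,st,ce=cv2.connectedComponentsWithStats(w); print(st[1:])
d=cv2.inRange(hsv,(0,0,0),(180,255,60))*m; k,l,st2,ce2=cv2.connectedComponentsWithStats(d); print(st2[1:],ce2[1:])
g=cv2.GaussianBlur(cv2.cvtColor(im,cv2.COLOR_BGR2GRAY),(0,0),1)
# radial edges: brightest ring point per direction
c=np.array([241.6,257.9])
for it in range(3):
    pts=[]
    for a in np.arange(0,2*np.pi,np.pi/24):
        rr=np.arange(9,17,.25); us=c[0]+rr*np.cos(a); vs=c[1]+rr*np.sin(a)
        q=cv2.remap(g,us.astype(np.float32)[None],vs.astype(np.float32)[None],cv2.INTER_LINEAR)[0]
        i=q.argmax(); pts.append((us[i],vs[i]))
    e=cv2.fitEllipse(np.array(pts,np.float32)); c=np.array(e[0]); 
print('ring',e,plane('top',*c,130))
rim=plane('top',*c,130); print('side pred rim',proj('side',rim))
print('tri',tri((298.7,218.5),c))
# base
b=cv2.inRange(hsv,(100,100,30),(130,255,140)); b[:, :220]=0; b[:,370:]=0
cs=max(cv2.findContours(cv2.morphologyEx(b,cv2.MORPH_CLOSE,np.ones((25,25))),0,1)[0],key=cv2.contourArea)
bx=cv2.boxPoints(cv2.minAreaRect(cs)); W=np.array([plane('top',u,v,12)for u,v in bx]); print(W,W.mean(0),[np.linalg.norm(W[i]-W[i-1])for i in range(4)])
# rack corners at z=55 by eye
for p in((97,234),(208,230),(210,340),(98,342),(155,287)): print(p,plane('top',*p,55 if p[0]!=155 else 48))
print(proj('top',(600,0,0)))
E
```

```text
A,B caps in side (np.float64(269.9367164926354), np.float64(305.10423196009424)) (np.float64(366.72918679827603), np.float64(331.85965459065653))
[[216 235  46  47 808]
 [257 254   5   7  26]]
[[219 247  24  29 129]
 [231 247  21  22 357]
 [245 274   2   1   2]] [[227.4 264.4]
 [241.2 257.5]
 [245.5 274. ]]
ring ((241.34701538085938, 257.0048522949219), (25.700895309448242, 27.791248321533203), 84.5858383178711) [568.4 138.9 130. ]
side pred rim (np.float64(297.7967662736296), np.float64(213.85913790101304))
tri (array([571.2, 140.5, 115.9]), np.float64(0.10475351532783263))
[[ 615.7  191.8   12. ]
 [ 651.1 -136.    12. ]
 [ 544.3 -144.9   12. ]
 [ 510.6  178.2   12. ]] [580.4  22.3  12. ] [np.float64(105.94285009487422), np.float64(329.73759141987466), np.float64(107.15681032685359), np.float64(324.8026546063751)]
(97, 234) [692.  485.6  55. ]
(208, 230) [661.4 219.2  55. ]
(210, 340) [399.9 243.6  55. ]
(98, 342) [434.5 501.5  55. ]
(155, 287) [543.8 360.6  48. ]
(np.float64(302.10187379430016), np.float64(245.63181886486237))
```

step_arm([
  [[-391,-257,0],71.4],
  [[-391,-257,0],71.4],
  [[-391,-257,0],71.4],
  [[-391,-257,0],71.4],
  [[-391,-257,0],71.4],
  [[-391,-257,0],71.4],
  [[-391,-257,0],71.4],
  [[-391,-257,0],71.4],
  [[-391,-257,0],71.4],
  [[-391,-257,0],71.4],
], fingers=1)

```text
time: 1.1
tool_pos: [481.9, 196.5, 241.9]
tcp_rot: [180.0, 0.1, 89.7]
ft_force: [-0.7, 1.0, 0.5]
finger_gap: 85.5
grip_force: 0.0
```

```bash
python3 - <<'E'
from h import *
np.set_printoptions(precision=1,suppress=True)
for a,b in(((272.4,306.3),(430.6-38,292.1)),((369.1,333.3),(430.6,218.8)),((298.7,217.5),(241.4,257.3))): print(tri(a,b), plane('side',*a,105 if a[0]!=298.7 else 130))
E
```

```text
(array([ 443.5, -188.6,  102.8]), np.float64(4.333850619255357)) [ 445.3 -191.4  105. ]
(array([ 599.2, -307.1,  102.5]), np.float64(4.120946268263673)) [ 600.2 -309.7  105. ]
(array([570.5, 140.1, 118.9]), np.float64(1.0714558294180279)) [566.3 118.7 130. ]
```

step_arm([
  [[-388,-37.5,0],0],
  [[-388,-37.5,0],0],
  [[-388,-37.5,0],0],
  [[-388,-37.5,0],0],
  [[-388,-37.5,0],0],
  [[-388,-37.5,0],0],
  [[-388,-37.5,0],0],
  [[-388,-37.5,0],0],
  [[-388,-37.5,40],0],
  [[-388,-37.5,80],0],
  [[-388,-37.5,100],0],
  [[-388,-37.5,100],0],
])

```text
time: 2.3
tool_pos: [439.6, -186.4, 138.1]
tcp_rot: [-179.6, -0.2, 90.0]
ft_force: [-0.7, 1.2, -0.1]
finger_gap: 85.4
grip_force: 0.0
```

```bash
python3 - <<'E'
from h import *
a=snapshot('top')[230:350,330:460]; b=snapshot('side')[220:370,200:340]
f=lambda x:cv2.resize(x,(390,360),interpolation=cv2.INTER_CUBIC)
cv2.imwrite('pics/d1.png',np.hstack([f(a),f(b)]))
E
```

```text
(no output)
```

View pics/d1.png

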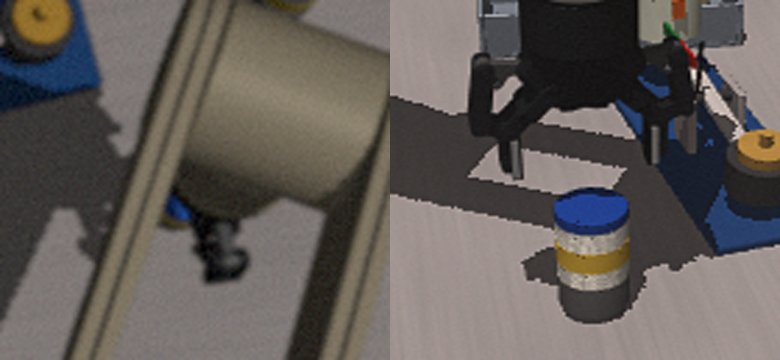

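step_arm([
  [[0,0,30],0],
  [[0,0,55],0],
  [[0,0,68],0],
  [[0,0,70],0],
  [[0,0,70],0],
  [[0,0,70],0],
])

```text
time: 3.0
tool_pos: [443.6, -188.3, 74.1]
tcp_rot: [179.9, 0.1, 90.0]
ft_force: [0.7, -1.1, 0.1]
finger_gap: 85.2
grip_force: 0.0
```

step_arm([
  [[0,0,0],0],
  [[0,0,0],0],
  [[0,0,0],0],
  [[0,0,0],0],
  [[0,0,0],0],
  [[0,0,0],0],
  [[0,0,0],0],
  [[0,0,0],0],
], fingers=0, squeeze=50)

```text
time: 3.8
tool_pos: [443.1, -188.0, 73.3]
tcp_rot: [179.9, 0.0, 90.0]
ft_force: [-0.5, 1.0, 5.9]
finger_gap: 51.2
grip_force: 51.4
```

step_arm([
  [[0,0,-30],0],
  [[0,0,-70],0],
  [[0,0,-110],0],
  [[0,0,-150],0],
  [[0,0,-168],0],
  [[0,0,-170],0],
  [[0,0,-170],0],
  [[0,0,-170],0],
])

```text
time: 4.6
tool_pos: [441.5, -187.2, 240.0]
tcp_rot: [-179.8, -0.1, 90.0]
ft_force: [-0.2, 0.3, -1.9]
finger_gap: 51.0
grip_force: 52.7
```

```bash
python3 - <<'E'
from h import *
z=[]
for i in range(6):
    im=snapshot('side'); z.append(r.sense()['ft_force'])
print(np.round(z,1),np.mean(z,0)); s=r.sense();print(s['tool_pos'],s['finger_gap'])
cv2.imwrite('pics/e.png',im)
E
```

```text
[[ 0.4 -0.1 -2.4]
 [-0.2 -0.6 -1.3]
 [ 1.   0.2 -1.1]
 [-0.9  0.2 -1.2]
 [ 0.2  0.5 -1.5]
 [ 0.1 -0.4 -0.9]] [ 0.11139959 -0.04682034 -1.41445016]
[ 442.09417075 -187.51416671  241.44001124] 50.66975860725298
```

step_arm([
  [[0,0,45],0],
  [[0,0,90],0],
  [[0,0,130],0],
  [[0,0,155],0],
  [[0,0,165],0],
  [[0,0,169],0],
  [[0,0,169.5],0],
  [[0,0,169.5],0],
  [[0,0,169.5],0],
  [[0,0,169.5],0],
])

```text
time: 5.9
tool_pos: [442.9, -188.0, 73.5]
tcp_rot: [179.9, 0.0, 90.0]
ft_force: [0.3, 0.3, -0.3]
finger_gap: 50.7
grip_force: 52.1
```

step_arm([
  [[0,0,0],0],
  [[0,0,0],0],
  [[0,0,0],0],
  [[0,0,0],0],
  [[0,0,0],0],
  [[0,0,0],0],
], fingers=1)

```text
time: 6.5
tool_pos: [442.4, -187.7, 72.8]
tcp_rot: [180.0, 0.0, 90.0]
ft_force: [0.3, 0.1, 0.8]
finger_gap: 85.4
grip_force: 0.0
```

step_arm([
  [[0,0,-30],0],
  [[0,0,-75],0],
  [[0,0,-110],0],
  [[-40,50,-110],0],
  [[-75,90,-110],0],
  [[-105,135,-110],0],
  [[-119,156,-110],0],
  [[-119,156,-110],0],
  [[-119,156,-110],0],
  [[-119,156,-110],0],
])

```text
time: 7.5
tool_pos: [597.8, -306.2, 182.9]
tcp_rot: [-180.0, -0.0, 90.0]
ft_force: [0.4, 0.5, 0.7]
finger_gap: 85.1
grip_force: 0.0
```

step_arm([
  [[0,0,35],0],
  [[0,0,70],0],
  [[0,0,95],0],
  [[0,0,108],0],
  [[0,0,110],0],
  [[0,0,110],0],
  [[0,0,110],0],
])

```text
time: 8.2
tool_pos: [599.6, -307.4, 75.5]
tcp_rot: [179.8, 0.1, 90.0]
ft_force: [0.5, -0.2, -0.8]
finger_gap: 84.7
grip_force: 0.0
```

step_arm([
  [[0,0,0],0],
  [[0,0,0],0],
  [[0,0,0],0],
  [[0,0,0],0],
  [[0,0,0],0],
  [[0,0,0],0],
  [[0,0,0],0],
  [[0,0,0],0],
], fingers=0, squeeze=60)

```text
time: 9.0
tool_pos: [599.3, -307.2, 74.3]
tcp_rot: [179.9, 0.1, 90.0]
ft_force: [-0.1, 0.3, 6.0]
finger_gap: 51.0
grip_force: 62.9
```

step_arm([
  [[0,0,-30],0],
  [[0,0,-70],0],
  [[0,0,-110],0],
  [[0,0,-150],0],
  [[0,0,-168],0],
  [[0,0,-170],0],
  [[0,0,-170],0],
  [[0,0,-170],0],
])

```text
time: 9.8
tool_pos: [597.3, -306.1, 239.6]
tcp_rot: [-179.8, -0.1, 90.0]
ft_force: [-0.3, 0.9, -2.9]
finger_gap: 51.1
grip_force: 64.0
```

```bash
python3 - <<'E'
from h import *
z=[];p=[]
for i in range(6):
    im=snapshot('side'); s=r.sense(); z.append(s['ft_force']);p.append(s['tool_pos'])
print(np.mean(z,0),np.mean(p,0),s['finger_gap'])
E
```

```text
[-0.15937906 -0.29847474 -3.57800269] [ 597.67161136 -306.2633991   240.57561726] 50.990524953179204
```

step_arm([
  [[447,-29,0],0],
  [[447,-29,0],0],
  [[447,-29,0],0],
  [[447,-29,0],0],
  [[447,-29,0],0],
  [[447,-29,0],0],
  [[447,-29,0],0],
  [[447,-29,0],0],
  [[447,-29,0],0],
  [[447,-29,0],0],
  [[447,-29,0],0],
  [[447,-29,0],0],
])

```text
time: 11.3
tool_pos: [569.6, 139.5, 242.7]
tcp_rot: [-180.0, 0.0, 90.0]
ft_force: [0.5, -0.2, -3.7]
finger_gap: 51.0
grip_force: 66.3
```

```bash
python3 - <<'E'
from h import *
b=snapshot('side')
a=snapshot('top')
cv2.imwrite('pics/f_s.png',b);cv2.imwrite('pics/f_t.png',a)
f=lambda x:cv2.resize(x,(400,500),interpolation=cv2.INTER_CUBIC)
cv2.imwrite('pics/f.png',np.hstack([f(b[150:275,250:350]),f(a[200:325,200:300])]))
print(r.sense()['tool_pos'])
E
```

```text
[569.72311053 138.90721289 242.74206267]
```

View pics/f.png

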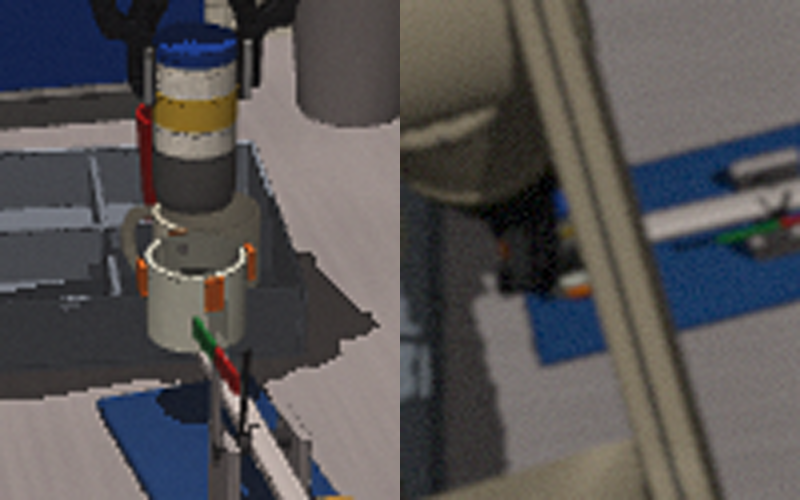

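```bash
python3 - <<'E'
from h import *
for p in((569.7,139,169.5),(569.7,139,274.5),(569.7,139,130),(568.4,138.9,130)): print(p,proj('side',p))
b=cv2.imread('pics/f_s.png'); hsv=cv2.cvtColor(b,cv2.COLOR_BGR2HSV)
def edges(row,lo=280,hi=320):
    print(row,b[row,lo:hi].max(1).tolist())
for row in(168,174,182,222,226): edges(row)
E
```

```text
(569.7, 139, 169.5) (np.float64(298.28648062119987), np.float64(199.37458611823598))
(569.7, 139, 274.5) (np.float64(298.31198203022507), np.float64(158.73458120332856))
(569.7, 139, 130) (np.float64(298.277434725379), np.float64(213.79046605084068))
(568.4, 138.9, 130) (np.float64(297.77774050329225), np.float64(213.8566431471546))
168 [76, 66, 19, 25, 25, 23, 81, 87, 29, 127, 127, 149, 131, 169, 173, 167, 129, 151, 155, 157, 164, 137, 139, 131, 99, 124, 116, 99, 78, 28, 33, 88, 84, 28, 16, 111, 154, 153, 152, 152]
174 [57, 57, 56, 58, 38, 37, 77, 88, 47, 77, 80, 129, 148, 157, 170, 162, 160, 147, 153, 149, 156, 155, 136, 149, 123, 118, 92, 93, 77, 48, 34, 76, 96, 145, 147, 147, 150, 148, 143, 145]
182 [151, 150, 153, 159, 83, 69, 77, 81, 73, 84, 131, 150, 145, 138, 131, 135, 131, 134, 132, 130, 127, 125, 122, 123, 115, 111, 99, 77, 71, 126, 146, 143, 147, 148, 149, 149, 148, 147, 147, 146]
222 [70, 48, 49, 51, 61, 118, 108, 104, 114, 119, 123, 126, 130, 130, 133, 131, 132, 133, 132, 131, 131, 115, 114, 115, 113, 130, 110, 104, 97, 93, 80, 64, 57, 57, 58, 59, 57, 59, 61, 60]
226 [52, 57, 54, 57, 54, 56, 61, 107, 115, 122, 125, 128, 127, 131, 131, 130, 132, 132, 130, 129, 128, 119, 112, 112, 112, 125, 83, 103, 98, 92, 77, 59, 54, 55, 56, 55, 55, 54, 55, 56]
```

step_arm([
  [[0,0,15],0],
  [[0,0,28],0],
  [[0,0,36],0],
  [[0,0,40],0],
  [[0,0,43],0],
  [[0,0,43],0],
])

```text
time: 12.0
tool_pos: [569.3, 140.3, 199.4]
tcp_rot: [-180.0, 0.0, 90.0]
ft_force: [-0.2, 0.1, -4.4]
finger_gap: 51.2
grip_force: 66.3
```

step_arm([
  [[0,0,2],0],
  [[0,0,4],0],
  [[0,0,6],0],
  [[0,0,8],0],
  [[0,0,8],0],
])

```text
time: 12.5
tool_pos: [569.9, 140.1, 192.0]
tcp_rot: [179.9, 0.0, 90.0]
ft_force: [1.6, -1.1, -1.0]
finger_gap: 51.0
grip_force: 66.5
```

step_arm([
  [[0,0,2],0],
  [[0,0,4],0],
  [[0,0,6],0],
  [[0,0,8],0],
  [[0,0,10],0],
  [[0,0,10],0],
])

```text
time: 13.1
tool_pos: [569.5, 140.3, 181.4]
tcp_rot: [-180.0, -0.0, 90.0]
ft_force: [3.6, -0.6, -1.8]
finger_gap: 51.0
grip_force: 66.6
```

step_arm([
  [[0,1,2],0],
  [[0,1,4],0],
  [[0,1,6],0],
  [[0,1,8],0],
  [[0,1,10],0],
  [[0,1,12],0],
  [[0,1,12],0],
])

```text
time: 13.8
tool_pos: [570.3, 140.2, 169.3]
tcp_rot: [-180.0, 0.0, 90.0]
ft_force: [0.5, -1.1, -1.0]
finger_gap: 51.1
grip_force: 66.5
```

```bash
cat > s.py <<'E'
from h import *
z=[];p=[]
for i in range(4):
    im=snapshot('side'); s=r.sense(); z.append(s['ft_force']);p.append(s['tool_pos'])
print(np.round(np.mean(z,0),1),np.round(np.mean(p,0),1),np.round(s['wrist_torque'],2),s['finger_gap'],s['time'])
E
python3 s.py
```

```text
[-0.4 -0.9 -0.6] [570.3 140.2 169.7] [-0.17  0.07  0.03] 50.87674834416968 14.0
```

Lateral forces are small now. I'll press on in 1 mm steps.

step_arm([
  [[0,0,1],0],
  [[0,0,2],0],
  [[0,0,3],0],
  [[0,0,4],0],
  [[0,0,4],0],
])

```text
time: 14.5
tool_pos: [570.4, 140.1, 165.5]
tcp_rot: [-180.0, 0.0, 90.0]
ft_force: [-0.8, -1.5, -0.5]
finger_gap: 51.0
grip_force: 66.5
```

step_arm([
  [[0,0,1],0],
  [[0,0,2],0],
  [[0,0,2],0],
])

```text
time: 14.8
tool_pos: [570.5, 140.1, 163.6]
tcp_rot: [-180.0, 0.0, 90.0]
ft_force: [0.3, -2.6, -0.8]
finger_gap: 51.3
grip_force: 66.5
```

step_arm([
  [[0,0,1],0],
  [[0,0,2],0],
  [[0,0,2],0],
])

```text
time: 15.1
tool_pos: [570.7, 140.4, 161.8]
tcp_rot: [180.0, -0.0, 90.0]
ft_force: [-0.0, -1.9, -1.6]
finger_gap: 50.9
grip_force: 66.5
```

step_arm([
  [[-0.8,0,1],0],
  [[-0.8,0,2],0],
  [[-0.8,0,2],0],
])

```text
time: 15.4
tool_pos: [570.7, 139.6, 159.8]
tcp_rot: [180.0, -0.0, 90.0]
ft_force: [1.0, -0.4, 0.5]
finger_gap: 51.4
grip_force: 66.7
```

step_arm([
  [[0,0,1],0],
  [[0,0,2],0],
  [[0,0,2],0],
])

```text
time: 15.7
tool_pos: [570.4, 139.6, 157.4]
tcp_rot: [-180.0, -0.0, 90.0]
ft_force: [0.3, 0.7, -1.5]
finger_gap: 50.9
grip_force: 66.5
```

step_arm([
  [[0,0,1],0],
  [[0,0,1.5],0],
  [[0,0,1.5],0],
])

```text
time: 16.0
tool_pos: [570.2, 139.5, 155.8]
tcp_rot: [-180.0, 0.0, 90.0]
ft_force: [-0.2, -0.4, -1.4]
finger_gap: 51.4
grip_force: 66.5
```

```bash
python3 - <<'E'
from h import *
b=snapshot('side'); cv2.imwrite('pics/g_s.png',b)
cv2.imwrite('pics/g.png',cv2.resize(b[160:270,250:370],None,fx=5,fy=5,interpolation=cv2.INTER_CUBIC))
E
```

```text
(no output)
```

View pics/g.png

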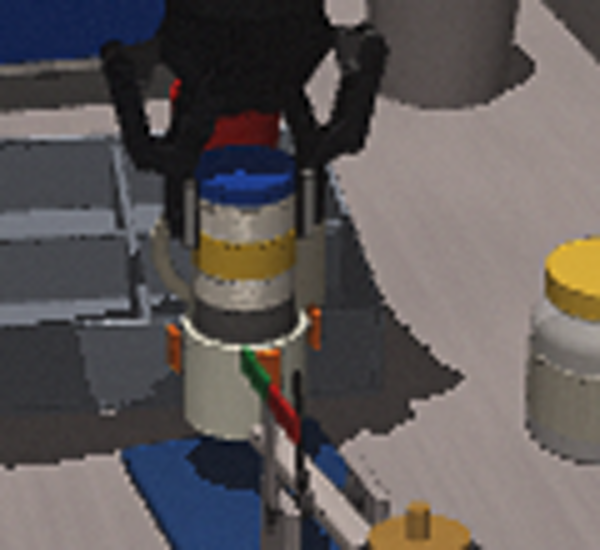

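step_arm([
  [[0,0,1],0],
  [[0,0,1.5],0],
  [[0,0,1.5],0],
])

```text
time: 16.35
tool_pos: [570.3, 139.5, 154.5]
tcp_rot: [-180.0, 0.0, 90.0]
ft_force: [-0.9, -0.3, -0.2]
finger_gap: 51.2
grip_force: 66.5
```

step_arm([
  [[0,0,1],0],
  [[0,0,1.5],0],
  [[0,0,1.5],0],
])

```text
time: 16.65
tool_pos: [570.4, 139.5, 153.2]
tcp_rot: [-180.0, 0.0, 90.0]
ft_force: [-0.2, 0.6, -1.4]
finger_gap: 51.3
grip_force: 66.4
```

step_arm([
  [[0,0,1],0],
  [[0,0,1],0],
])

```text
time: 16.85
tool_pos: [570.5, 139.5, 152.2]
tcp_rot: [180.0, -0.0, 90.0]
ft_force: [-0.6, -0.2, -1.6]
finger_gap: 51.1
grip_force: 66.4
```

step_arm([
  [[0,0,1],0],
  [[0,0,1],0],
])

```text
time: 17.05
tool_pos: [570.6, 139.6, 151.8]
tcp_rot: [180.0, -0.0, 90.0]
ft_force: [-2.4, 0.7, 2.6]
finger_gap: 51.2
grip_force: 66.8
```

step_arm([
  [[0,-0.5,1],0],
  [[0,-0.5,1],0],
])

```text
time: 17.25
tool_pos: [570.5, 139.6, 151.2]
tcp_rot: [179.9, -0.0, 90.0]
ft_force: [-1.5, -0.2, 4.7]
finger_gap: 50.9
grip_force: 67.0
```

step_arm([
  [[0,0,1],0],
  [[0,0,1],0],
])

```text
time: 17.45
tool_pos: [570.6, 139.7, 150.7]
tcp_rot: [179.9, -0.0, 90.0]
ft_force: [-2.9, 0.6, 7.8]
finger_gap: 51.1
grip_force: 67.2
```

step_arm([
  [[0,0,1],0],
  [[0,0,1],0],
])

```text
time: 17.65
tool_pos: [570.6, 139.7, 150.1]
tcp_rot: [179.9, -0.0, 90.0]
ft_force: [-4.4, 0.2, 10.9]
finger_gap: 51.2
grip_force: 67.3
```

step_arm([
  [[0,-0.8,0],0],
  [[0,-0.8,0],0],
  [[0,-0.8,0],0],
])

```text
time: 17.95
tool_pos: [570.4, 139.7, 150.4]
tcp_rot: [179.8, -0.0, 90.0]
ft_force: [-2.0, 0.7, 10.3]
finger_gap: 51.1
grip_force: 67.3
```

```bash
python3 s.py
```

```text
[-1.1  0.3 10.3] [570.4 139.7 150.4] [-0.08  0.52  0.02] 51.11380623295652 18.15
```

step_arm([
  [[0,0,0.6],0],
  [[0,0,0.6],0],
  [[0,0,0.6],0],
])

```text
time: 18.45
tool_pos: [570.5, 139.7, 150.1]
tcp_rot: [179.8, -0.0, 90.0]
ft_force: [-3.2, -0.1, 12.4]
finger_gap: 51.3
grip_force: 67.4
```

```bash
cat >>s.py <<'E'
cv2.imwrite('pics/l_%d.png'%round(s['time']*100),im)
E
python3 s.py; python3 - <<'E'
from h import *
b=cv2.imread('pics/g_s.png');a=snapshot('side');cv2.imwrite('pics/i_s.png',a)
# column profiles through the holder front and pointer-> rows of rim front edge
for c in(294,298):print([int(x) for x in b[212:252,c].max(1)],[int(x) for x in a[212:252,c].max(1)])
E
```

```text
[-2.1  0.3 12.1] [570.4 139.7 150. ] [-0.06  0.73 -0.02] 51.32484139421745 18.65
[132, 131, 134, 135, 87, 137, 135, 137, 135, 111, 54, 59, 56, 55, 56, 53, 97, 169, 131, 131, 132, 134, 134, 135, 133, 132, 132, 132, 132, 135, 131, 132, 136, 135, 136, 101, 36, 40, 43, 40] [133, 133, 134, 135, 135, 135, 137, 132, 135, 136, 135, 115, 53, 60, 54, 55, 92, 134, 129, 131, 129, 135, 134, 134, 132, 130, 130, 129, 133, 131, 135, 135, 133, 134, 138, 148, 35, 41, 43, 42]
[131, 134, 133, 132, 156, 158, 157, 167, 136, 159, 70, 58, 59, 58, 58, 54, 58, 159, 49, 57, 71, 70, 93, 139, 137, 131, 133, 132, 131, 133, 131, 133, 133, 132, 131, 134, 44, 38, 40, 44] [138, 136, 133, 135, 134, 133, 113, 104, 137, 136, 138, 138, 73, 55, 59, 58, 53, 112, 52, 59, 71, 70, 91, 137, 134, 132, 130, 133, 131, 132, 133, 132, 134, 133, 133, 134, 53, 35, 40, 43]
```

step_arm([
  [[0,0,0],0],
  [[0,0,0],0],
  [[0,0,0],0],
  [[0,0,0],0],
  [[0,0,0],0],
], fingers=1)

```text
time: 19.2
tool_pos: [569.0, 139.5, 147.4]
tcp_rot: [-180.0, 0.0, 90.0]
ft_force: [0.4, 0.4, 1.4]
finger_gap: 85.5
grip_force: 0.0
```

step_arm([
  [[0,0,-20],0],
  [[0,0,-55],0],
  [[0,0,-100],0],
  [[-45,0,-100],0],
  [[-90,0,-100],0],
  [[-140,0,-100],0],
  [[-190,-30,-100],0],
  [[-240,-60,-100],0],
  [[-270,-90,-100],0],
  [[-300,-115,-100],0],
  [[-325,-126,-100],0],
  [[-328,-126,-100],0],
])

```text
time: 20.4
tool_pos: [441.6, -191.1, 247.9]
tcp_rot: [180.0, 0.1, 89.8]
ft_force: [0.3, 1.1, 0.0]
finger_gap: 85.5
grip_force: 0.0
```

```bash
python3 - <<'E'
from h import *
b=snapshot('side'); cv2.imwrite('pics/k_s.png',b)
f=lambda x:cv2.resize(x,(400,500),interpolation=cv2.INTER_CUBIC)
a=snapshot('top');cv2.imwrite('pics/k_t.png',a)
cv2.imwrite('pics/k.png',np.hstack([f(b[165:265,260:340]),f(a[200:325,200:300])]))
print(r.sense()['tool_pos'],r.sense()['ft_force'])
E
```

```text
[ 443.02647274 -189.03830618  247.77779937] [-0.4595514   0.56713816 -0.63627766]
```

View pics/k.png

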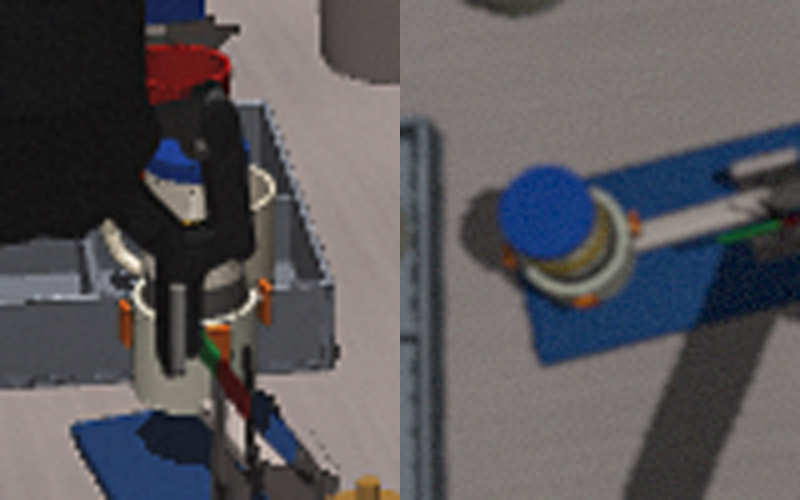

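```bash
python3 - <<'E'
from h import *
im=cv2.imread('pics/k_t.png'); hsv=cv2.cvtColor(im,cv2.COLOR_BGR2HSV)
m=cv2.inRange(hsv,(105,150,110),(125,255,255)); m2=np.zeros_like(m); m2[235:272,215:255]=m[235:272,215:255]
k,l,st,ce=cv2.connectedComponentsWithStats(m2);i=1+st[1:,4].argmax();print(st[i],ce[i])
for z in(178,182,186):print(z,proj('top',(569,139.5,z)),plane('top',*ce[i],z))
print('rim',proj('top',(569,139.5,101)), plane('top',200+(575-400)/4,200+245/4,101))
E
```

```text
[226 242  22  22 386] [236.3134715  252.40673575]
178 (np.float64(237.95089166055857), np.float64(252.90931411740453)) [570.64095622 142.8852758  178.        ]
182 (np.float64(237.68240671758815), np.float64(252.57093545917942)) [569.80726359 142.38923194 182.        ]
186 (np.float64(237.41217814221142), np.float64(252.23035925502285)) [568.97357097 141.89318809 186.        ]
rim (np.float64(242.80131839004008), np.float64(259.02243491435706)) [563.49368124 137.97816693 101.        ]
```

step_arm([
  [[0.8,0,40],0],
  [[0.8,0,85],0],
  [[0.8,0,125],0],
  [[0.8,0,155],0],
  [[0.8,0,170],0],
  [[0.8,0,175],0],
  [[0.8,0,175],0],
  [[0.8,0,175],0],
])

```text
time: 21.3
tool_pos: [444.3, -187.6, 73.9]
tcp_rot: [179.9, 0.0, 90.0]
ft_force: [0.2, -0.5, 0.8]
finger_gap: 85.2
grip_force: 0.0
```

step_arm([
  [[0,0,0],0],
  [[0,0,0],0],
  [[0,0,0],0],
  [[0,0,0],0],
  [[0,0,0],0],
  [[0,0,0],0],
  [[0,0,0],0],
  [[0,0,0],0],
], fingers=0, squeeze=40)

```text
time: 22.1
tool_pos: [443.8, -188.1, 73.9]
tcp_rot: [179.9, 0.0, 90.0]
ft_force: [-1.4, 1.0, 5.9]
finger_gap: 51.2
grip_force: 41.6
```

```bash
python3 - <<'E'
from h import *
b=snapshot('side'); cv2.imwrite('pics/m_s.png',b); a=cv2.imread('pics/i_s.png')
for c in(294,298):print([int(x) for x in a[200:252,c].max(1)],[int(x) for x in b[200:252,c].max(1)])
cv2.imwrite('pics/m.png',cv2.resize(b[160:270,250:370],None,fx=5,fy=5,interpolation=cv2.INTER_CUBIC))
E
```

```text
[86, 85, 80, 110, 162, 168, 176, 143, 144, 135, 129, 86, 133, 133, 134, 135, 135, 135, 137, 132, 135, 136, 135, 115, 53, 60, 54, 55, 92, 134, 129, 131, 129, 135, 134, 134, 132, 130, 130, 129, 133, 131, 135, 135, 133, 134, 138, 148, 35, 41, 43, 42] [86, 114, 147, 144, 142, 141, 142, 142, 142, 139, 140, 140, 143, 141, 141, 141, 144, 142, 143, 143, 145, 143, 73, 60, 60, 61, 61, 60, 93, 142, 138, 135, 139, 136, 138, 139, 139, 141, 137, 138, 139, 137, 136, 134, 134, 136, 142, 154, 30, 38, 41, 40]
[85, 83, 81, 90, 143, 140, 136, 136, 135, 137, 157, 131, 138, 136, 133, 135, 134, 133, 113, 104, 137, 136, 138, 138, 73, 55, 59, 58, 53, 112, 52, 59, 71, 70, 91, 137, 134, 132, 130, 133, 131, 132, 133, 132, 134, 133, 133, 134, 53, 35, 40, 43] [84, 89, 163, 101, 196, 182, 181, 197, 193, 139, 144, 143, 142, 142, 141, 143, 143, 146, 157, 156, 143, 144, 120, 55, 63, 63, 61, 59, 56, 113, 55, 59, 70, 74, 94, 141, 137, 134, 134, 132, 133, 134, 132, 135, 135, 135, 137, 137, 42, 41, 41, 41]
```

View pics/m.png

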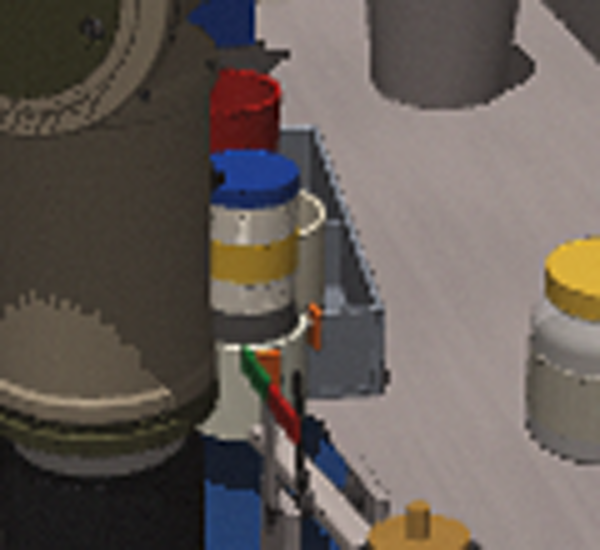

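step_arm([
  [[0,0,-40],0],
  [[0,0,-85],0],
  [[0,0,-130],0],
  [[25,2,-165],0],
  [[65,5,-170],0],
  [[110,8,-170],0],
  [[155,11,-170],0],
  [[200,14,-170],0],
  [[245,18,-170],0],
  [[290,22,-170],0],
  [[335,25,-170],0],
  [[380,28,-170],0],
])

```text
time: 23.35
tool_pos: [470.9, 194.1, 242.8]
tcp_rot: [180.0, -0.0, 90.0]
ft_force: [0.8, -1.2, -1.5]
finger_gap: 50.9
grip_force: 42.8
```

step_arm([
  [[45,2,0],0],
  [[85,4,0],0],
  [[110,6,0],0],
  [[114.5,6,0],0],
  [[114.5,6,0],0],
  [[114.5,6,40],0],
  [[114.5,6,70],0],
  [[114.5,6,90],0],
  [[114.5,6,90],0],
])

```text
time: 24.25
tool_pos: [475.1, 304.1, 148.8]
tcp_rot: [-179.6, 0.2, 89.9]
ft_force: [-0.3, -0.7, -0.5]
finger_gap: 51.5
grip_force: 42.7
```

```bash
python3 - <<'E'
from h import *
b=snapshot('side');a=snapshot('top');cv2.imwrite('pics/n_s.png',b)
f=lambda x:cv2.resize(x,(400,400),interpolation=cv2.INTER_CUBIC)
cv2.imwrite('pics/n.png',np.hstack([f(b[150:270,220:340]),f(a[220:350,90:220])]))
print(r.sense()['tool_pos'],r.sense()['ft_force'])
for c in(306,308):print([int(x) for x in b[210:235,c].max(1)])
E
```

```text
[477.43188106 305.72339342 153.18891638] [-0.82102108  0.69378359 -0.32881763]
[107, 107, 104, 104, 104, 109, 106, 105, 86, 103, 100, 74, 46, 38, 48, 45, 46, 112, 201, 105, 111, 91, 91, 92, 90]
[83, 84, 81, 79, 80, 80, 80, 77, 72, 72, 46, 34, 33, 30, 31, 36, 115, 191, 93, 96, 97, 98, 97, 99, 77]
```

View pics/n.png

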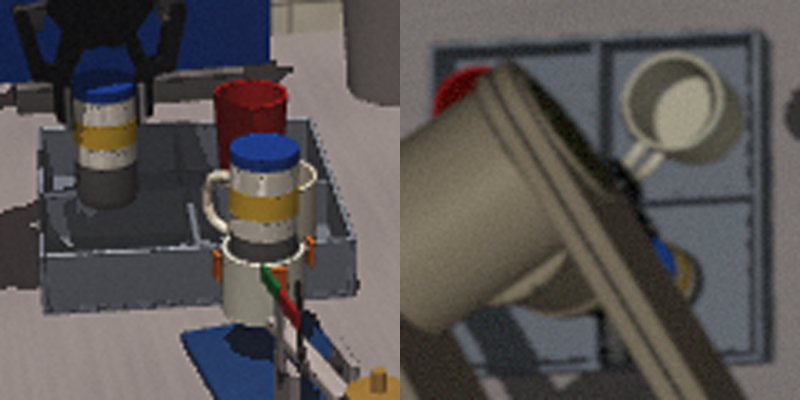

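step_arm([
  [[0,0,25],0],
  [[0,0,50],0],
  [[0,0,64],0],
  [[0,0,70],0],
  [[0,0,72],0],
  [[0,0,72.5],0],
  [[0,0,72.5],0],
  [[0,0,72.5],0],
])

```text
time: 25.15
tool_pos: [477.8, 307.2, 81.3]
tcp_rot: [179.9, -0.0, 90.0]
ft_force: [-1.2, 0.6, -2.2]
finger_gap: 51.0
grip_force: 42.7
```

```bash
python3 s.py
```

```text
[-0.   0.1 -1.4] [477.5 307.   80.8] [-0.02  0.02  0.  ] 50.9989513529208 25.35
```

step_arm([
  [[0,0,1],0],
  [[0,0,2],0],
  [[0,0,2],0],
  [[0,0,2],0],
])

```text
time: 25.75
tool_pos: [477.4, 307.0, 79.0]
tcp_rot: [180.0, -0.0, 90.0]
ft_force: [-2.0, -1.3, 4.3]
finger_gap: 51.0
grip_force: 43.3
```

step_arm([
  [[0,0,0],0],
  [[0,0,0],0],
  [[0,0,0],0],
  [[0,0,0],0],
  [[0,0,0],0],
], fingers=1)

```text
time: 26.25
tool_pos: [477.2, 306.8, 78.1]
tcp_rot: [-180.0, 0.0, 90.0]
ft_force: [-0.5, 0.1, 0.1]
finger_gap: 85.4
grip_force: 0.0
```

step_arm([
  [[0,0,-20],0],
  [[0,0,-60],0],
  [[0,0,-105],0],
  [[0,0,-150],0],
  [[0,0,-170],0],
  [[0,0,-170],0],
])

```text
time: 26.85
tool_pos: [479.3, 307.9, 253.3]
tcp_rot: [179.6, -0.2, 90.0]
ft_force: [0.2, 0.3, 0.4]
finger_gap: 85.5
grip_force: 0.0
```

step_arm([
  [[-45,25,0],0],
  [[-85,47,0],0],
  [[-125,70,0],0],
  [[-155,86,0],0],
  [[-166.5,92.5,0],0],
  [[-166.5,92.5,15],0],
  [[-166.5,92.5,30],0],
  [[-166.5,92.5,38],0],
  [[-166.5,92.5,44],0],
  [[-166.5,92.5,44],0],
  [[-166.5,92.5,44],0],
], fingers=0, squeeze=30)

```text
time: 27.95
tool_pos: [569.5, 141.0, 204.4]
tcp_rot: [180.0, -0.0, 90.0]
ft_force: [-0.2, -0.3, 0.2]
finger_gap: 0.0
grip_force: 0.0
```

```bash
python3 s.py; python3 - <<'E'
from h import *
b=snapshot('side');cv2.imwrite('pics/p_s.png',b)
cv2.imwrite('pics/p.png',cv2.resize(b[150:270,230:350],None,fx=4.8,fy=4.8,interpolation=cv2.INTER_CUBIC))
for c in(294,298):print([int(x) for x in b[215:235,c].max(1)])
E
```

```text
[ 0.6 -0.3  0. ] [570.  140.6 205. ] [-0.04 -0.02 -0.01] 0.05610134129393426 28.15
[139, 137, 138, 138, 137, 139, 138, 70, 58, 60, 59, 56, 55, 92, 136, 130, 130, 130, 132, 130]
[138, 139, 139, 140, 141, 141, 139, 117, 55, 60, 58, 61, 57, 56, 108, 52, 56, 70, 69, 90]
```

View pics/p.png

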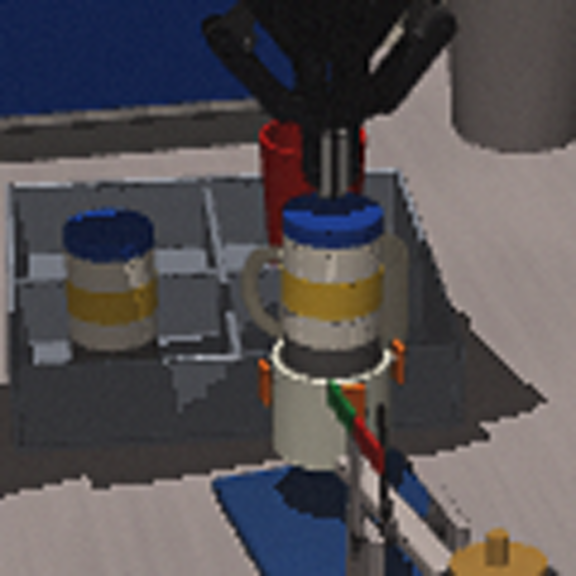

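step_arm([
  [[0,0,2],0],
  [[0,0,4],0],
  [[0,0,5],0],
  [[0,0,5],0],
])

```text
time: 28.6
tool_pos: [569.5, 140.2, 198.8]
tcp_rot: [-180.0, 0.0, 90.0]
ft_force: [-0.2, 0.1, -0.0]
finger_gap: -0.1
grip_force: 0.0
```

step_arm([
  [[0,0,1],0],
  [[0,0,2],0],
  [[0,0,2],0],
])

```text
time: 28.9
tool_pos: [569.6, 140.3, 197.0]
tcp_rot: [-180.0, 0.0, 90.0]
ft_force: [0.3, -0.0, 0.2]
finger_gap: -0.0
grip_force: 0.0
```

step_arm([
  [[0,0,1],0],
  [[0,0,1],0],
])

```text
time: 29.1
tool_pos: [569.6, 140.3, 196.1]
tcp_rot: [-180.0, 0.0, 90.0]
ft_force: [0.4, 0.2, 0.0]
finger_gap: -0.5
grip_force: 0.0
```

step_arm([
  [[0,0,1],0],
  [[0,0,1],0],
])

```text
time: 29.3
tool_pos: [569.6, 140.3, 195.0]
tcp_rot: [-180.0, 0.0, 90.0]
ft_force: [-0.0, 0.8, 0.1]
finger_gap: 0.2
grip_force: 0.0
```

step_arm([
  [[0,0,1],0],
  [[0,0,1],0],
])

```text
time: 29.5
tool_pos: [569.7, 140.2, 194.2]
tcp_rot: [180.0, 0.0, 90.0]
ft_force: [-0.7, -0.0, 0.5]
finger_gap: -0.2
grip_force: 0.0
```

step_arm([
  [[0,0,1],0],
  [[0,0,1],0],
])

```text
time: 29.7
tool_pos: [569.9, 140.2, 193.7]
tcp_rot: [180.0, 0.0, 90.0]
ft_force: [-1.0, -0.0, 4.4]
finger_gap: 0.2
grip_force: 2.0
```

step_arm([
  [[0,0,1],0],
  [[0,0,1],0],
])

```text
time: 29.9
tool_pos: [570.1, 140.2, 193.1]
tcp_rot: [179.9, 0.0, 90.0]
ft_force: [-1.5, -2.1, 6.0]
finger_gap: -0.1
grip_force: 3.3
```

step_arm([
  [[0,0,1],0],
  [[0,0,1],0],
])

```text
time: 30.1
tool_pos: [570.4, 140.3, 192.7]
tcp_rot: [179.9, -0.0, 90.0]
ft_force: [-2.1, -1.5, 8.3]
finger_gap: -0.0
grip_force: 4.3
```

step_arm([
  [[0,0,1],0],
  [[0,0,1],0],
  [[0,0,1],0],
])

```text
time: 30.4
tool_pos: [570.6, 140.2, 192.2]
tcp_rot: [179.8, -0.0, 90.0]
ft_force: [-1.9, -1.7, 10.9]
finger_gap: -0.1
grip_force: 5.5
```

step_arm([
  [[0,0,0.8],0],
  [[0,0,0.8],0],
  [[0,0,0.8],0],
])

```text
time: 30.7
tool_pos: [571.0, 140.3, 192.0]
tcp_rot: [179.8, -0.0, 90.0]
ft_force: [-2.5, -2.0, 14.0]
finger_gap: 0.0
grip_force: 6.7
```

```bash
python3 s.py
```

```text
[-2.5 -1.5 13.7] [571.  140.4 192. ] [-0.32  0.48 -0.  ] -0.03524559376608625 30.9
```

```bash
python3 - <<'E'
from h import *
u=np.array([-.217,-.976])
c=np.array([569,139.5])
for nm,r_ in(('outer',32),('inner',28)):
  for z in(130,105,101,97): print(nm,z,proj('side',(*(c+r_*u),z)))
for nm,z in(('f_s',0),('p_s',0)):
    b=cv2.imread(f'pics/{nm}.png')
    for cc in(293,294,295,296): print(nm,cc,b[212:252,cc].max(1).tolist())
# cart in holder front surface: underside 78 -> grey/white boundary; on-table A reference
a=cv2.imread('pics/side0.png'); print('A',a[300:358,269].max(1).tolist())
for h in(0,30,35,40,105): print(h,proj('side',(*(np.array([442.5,-188])+26*np.array([-.151,-.988])),h)),proj('side',(*(c+26*u),h+78)))
E
```

```text
outer 130 (np.float64(297.9550030955441), np.float64(219.55490309081563))
outer 105 (np.float64(297.95252155669044), np.float64(228.58581566499223))
outer 101 (np.float64(297.9521291047786), np.float64(230.01404190458004))
outer 97 (np.float64(297.9517379035997), np.float64(231.43771642834062))
inner 130 (np.float64(297.95568336835083), np.float64(218.81256276889115))
inner 105 (np.float64(297.95320188675413), np.float64(227.82599670464108))
inner 101 (np.float64(297.9528094312631), np.float64(229.251504613084))
inner 97 (np.float64(297.9524182230823), np.float64(230.67248194269663))
f_s 293 [86, 85, 84, 83, 83, 89, 166, 119, 132, 131, 130, 130, 131, 130, 131, 129, 130, 131, 132, 133, 132, 132, 131, 134, 134, 108, 51, 49, 55, 60, 61, 59, 55, 56, 87, 38, 39, 42, 41, 41]
f_s 294 [70, 85, 87, 84, 85, 93, 162, 128, 86, 132, 133, 132, 134, 133, 131, 135, 131, 130, 131, 132, 131, 134, 134, 132, 137, 149, 49, 48, 55, 62, 58, 56, 69, 167, 87, 39, 40, 40, 44, 44]
f_s 295 [68, 72, 92, 87, 86, 46, 96, 168, 129, 131, 131, 130, 129, 131, 130, 134, 133, 133, 132, 134, 133, 133, 132, 134, 134, 138,
[... 1264 characters left out ...]
, 61, 61, 60, 60, 59, 55, 47, 59, 151, 145, 143]
0 (np.float64(272.3532808626219), np.float64(355.94273304834843)) (np.float64(297.9509155682955), np.float64(236.97361848295563))
30 (np.float64(271.9698581347685), np.float64(344.3356246166553)) (np.float64(297.95383581056615), np.float64(226.37656153596689))
35 (np.float64(271.90482399933876), np.float64(342.36688826677675)) (np.float64(297.95432931903), np.float64(224.58570419935234))
40 (np.float64(271.83946036233715), np.float64(340.3881771287724)) (np.float64(297.95482480185365), np.float64(222.787682250494))
105 (np.float64(270.9585702365897), np.float64(313.7215596770618)) (np.float64(297.9614512801271), np.float64(198.74133228585106))
```

step_arm([
  [[0,0,-1],0],
  [[0,0,-2],0],
  [[0,0,-4],0],
  [[0,0,-10],0],
  [[0,0,-30],0],
  [[0,0,-60],0],
  [[0,0,-90],0],
  [[-45,-20,-100],0],
  [[-90,-40,-100],0],
  [[-140,-50,-100],0],
  [[-185,-50,-100],0],
  [[-230,-50,-100],0],
])

```text
time: 32.1
tool_pos: [519.1, -91.3, 289.8]
tcp_rot: [180.0, 0.0, 90.0]
ft_force: [0.6, 0.2, 0.6]
finger_gap: 0.1
grip_force: 0.0
```

step_arm([
  [[-45,-10,0],0],
  [[-90,-20,0],0],
  [[-135,-30,0],0],
  [[-180,-40,0],0],
  [[-200,-40,0],0],
  [[-200,-40,0],0],
  [[-200,-40,0],0],
  [[-200,-40,0],0],
  [[-200,-40,0],0],
  [[-200,-40,0],0],
])

```text
time: 33.1
tool_pos: [480.0, -288.7, 289.6]
tcp_rot: [180.0, 0.0, 90.1]
ft_force: [0.3, 0.6, 0.8]
finger_gap: -0.0
grip_force: 0.0
```

```bash
python3 - <<'E'
from h import *
b=snapshot('side');cv2.imwrite('pics/q_s.png',b);a=snapshot('top')
f=lambda x:cv2.resize(x,(400,400),interpolation=cv2.INTER_CUBIC)
cv2.imwrite('pics/q.png',np.hstack([f(b[160:270,230:340]),f(a[200:350,90:240+0])]))
s=r.sense();print(s['time'],s['tool_pos'])
for cc in(294,295,296): print(b[212:252,cc].max(1).tolist())
E
```

```text
33.2 [ 479.91292822 -289.02917769  289.57071712]
[26, 26, 26, 25, 21, 24, 24, 25, 23, 22, 18, 21, 22, 23, 24, 25, 25, 25, 25, 25, 27, 23, 23, 20, 21, 20, 22, 22, 24, 19, 21, 24, 22, 25, 35, 89, 30, 44, 42, 43]
[27, 23, 24, 26, 26, 25, 26, 24, 28, 23, 21, 23, 22, 23, 23, 26, 23, 26, 28, 24, 27, 28, 27, 28, 25, 29, 24, 26, 30, 25, 27, 27, 27, 27, 22, 30, 24, 27, 33, 46]
[25, 28, 27, 26, 29, 25, 27, 25, 24, 21, 19, 22, 25, 24, 22, 24, 24, 24, 25, 23, 27, 29, 25, 22, 23, 23, 25, 26, 28, 28, 28, 32, 27, 32, 23, 26, 27, 27, 28, 35]
```

View pics/q.png

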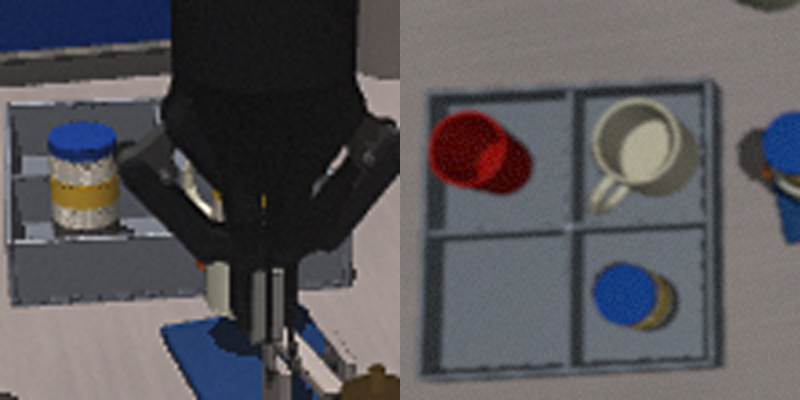

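step_arm([
  [[0,-45,0],0],
  [[0,-90,0],0],
  [[0,-120,0],0],
  [[0,-120,0],0],
  [[0,-120,0],0],
])

```text
time: 33.7
tool_pos: [359.6, -289.8, 289.9]
tcp_rot: [179.9, 0.1, 89.9]
ft_force: [-0.7, -1.3, -0.5]
finger_gap: -0.0
grip_force: 0.0
```

```bash
python3 - <<'E'
from h import *
b=snapshot('side');cv2.imwrite('pics/t_s.png',b)
for cc in(294,295,296,300): print(b[195:252,cc].max(1).tolist())
p=cv2.imread('pics/p_s.png');print('p')
for cc in(294,295,296,300): print(p[195:252,cc].max(1).tolist())
E
```

```text
[144, 149, 151, 146, 89, 89, 84, 98, 103, 157, 155, 155, 172, 160, 157, 140, 142, 143, 142, 143, 142, 141, 96, 163, 160, 159, 163, 158, 55, 59, 60, 60, 60, 96, 143, 140, 140, 144, 143, 141, 141, 143, 141, 140, 140, 140, 142, 140, 141, 141, 142, 145, 159, 38, 43, 43, 45]
[147, 146, 150, 146, 89, 90, 88, 96, 156, 99, 165, 145, 173, 167, 166, 143, 143, 144, 146, 145, 146, 145, 161, 143, 145, 155, 146, 148, 78, 61, 62, 60, 60, 86, 223, 138, 139, 141, 140, 139, 139, 140, 142, 143, 143, 142, 141, 140, 141, 139, 142, 145, 149, 44, 43, 44, 45]
[147, 147, 149, 145, 89, 92, 90, 95, 154, 173, 181, 161, 173, 181, 158, 93, 144, 143, 144, 144, 145, 145, 164, 171, 155, 143, 144, 147, 79, 58, 63, 63, 59, 80, 236, 139, 142, 140, 136, 141, 140, 140, 138, 142, 142, 142, 141, 141, 143, 141, 140, 144, 144, 46, 44, 45, 46]
[146, 148, 148, 148, 56, 91, 85, 92, 161, 163, 153, 160, 155, 149, 150, 95, 142, 139, 140, 140, 136, 139, 139, 97, 140, 139, 141, 140, 95, 60, 61, 61, 58, 80, 244, 97, 112, 78, 52, 53, 53, 58, 97, 144, 138, 139, 139, 136, 136, 138, 161, 124, 95, 92, 50, 42, 42]
p
[141, 138, 128, 81, 85,
[... 355 characters left out ...]
 139, 141, 138, 142, 146, 118, 55, 59, 58, 57, 56, 72, 211, 131, 128, 131, 128, 132, 131, 131, 132, 134, 136, 132, 133, 133, 133, 132, 133, 135, 137, 42, 36, 42, 39]
[143, 138, 135, 90, 89, 86, 92, 146, 143, 139, 139, 139, 140, 138, 137, 141, 136, 140, 140, 139, 138, 139, 141, 140, 140, 141, 142, 120, 55, 60, 61, 58, 56, 74, 225, 129, 134, 133, 131, 133, 131, 132, 133, 133, 133, 131, 131, 133, 131, 132, 131, 134, 137, 41, 37, 43, 41]
[144, 138, 139, 90, 85, 83, 82, 144, 137, 136, 136, 136, 137, 134, 136, 134, 134, 134, 133, 134, 133, 133, 90, 139, 135, 134, 137, 115, 55, 57, 58, 58, 55, 76, 229, 89, 107, 74, 46, 47, 49, 55, 89, 132, 132, 130, 130, 127, 126, 130, 153, 115, 88, 83, 45, 39, 40]
```

```bash
python3 -c "
from bench import r
print(r.hand_in())"
```

```text
the job is handed in; nothing more can be done
None
```

The full cartridge, the one farther from the robot, is clipped in the holder with the beam down and was pressed to what felt like the floor pad; the spent one stands upright in the rack's right compartment. I clipped in only the full one (the beam stayed down on release), took the other as spent from its weight in the gripper, and handed the job in at about 34 s.

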